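Load a reagent vial and dock the tray in the analyser

ROBOT

A 6-joint arm with a two-finger parallel gripper is mounted at the origin on a cart in front of the work surface, level with it; the furniture and walls round the work are solid. World frame = base frame: x ahead of the robot, y to its left, z up, the work surface at z = 0. Lengths are in m, angles in rad, forces in N, time in s.
With the tool pointing down it reaches from about 0.325 to 0.9 m from the base axis. Payload 6.1 kg.
Tool frame: the origin (TCP) lies midway between the tips of the shut fingers; the grasp point (between the pads) lies 19 mm behind it; z points along the fingers, y is the direction in which the jaws open and shut (so a half turn about z gives the same grasp; the last joint's range is limited). The gripper opens to 85 mm and grips with 20 to 120 N. Pads are 22 mm wide; open, the fingers measure 114 mm over their backs; the gripper's body (76 mm by 85 mm) begins 54 mm behind the grasp point. The pads swing forward as they close: fully open they stand 13 mm farther back than shut.
Start: joints at [1.138, 0.22, 1.526, -0, 1.395, -0.126], TCP at [0.189, 0.596, 0.231] pointing down, gripper open.
Joint ranges: [-2.98, 2.98], [-0.91, 2.08], [0.09, 2.57], [-1.24, 4.39], [0.2, 2.65], [-2.68, 2.68]. Speed limits (rad/s): [2.57, 2.57, 3.01, 3.14, 3.14, 3.14].

INTERFACE

Orientations are given as a unit quaternion [w, x, y, z].
In Python, from rig import manip gives the robot as it stands.
- The arm moves only by the tool step_arm, never from a script. Its argument "targets" is a list of rows, each a list of 2 entries, a list of its own where there are three numbers: the shift along the tool's x, y, z in mm, then the turn about the tool's z in degrees. A call has 1 to 5 rows; each row shifts and turns the commanded pose from where the row before left it, along the tool's axes as they then stand; what a row does not reach is not made up. A row lasts 1/12 s, in which the tool goes at most 41.7 mm and 7.16 degrees, less where a joint would pass 70% of its speed; a pose out of reach is approached as far as the arm can. A call with a gripper value outside its range is refused whole. "hand" is the opening, from 0 (shut) to 1 (fully open), set as the call begins (left out, the last holds). The fingers move at their own pace and stop on an object; the grip force is fixed at half the most. Time passes only in rows, so rows that do not move let the fingers close. It gives the time, the measured TCP pose, the force and the opening at its end, in the units of the state.
- manip.get_state(): the state, without advancing time (a new reading comes with each control period).
- manip.read_camera(name): name is "scene" or "top"; returns the picture (384x512x3 uint8, blue, green, red); there is no depth.
- manip.camera_info(name): a dict with "mtx" (3x3 intrinsics, pixels), "view" (4x4, takes a point from world to camera coordinates). Camera axes: x right, y down, z forward; pixel columns grow to the right and rows downward; lengths in m; the calibration is good to about 2 mm. A picture is of the moment at which its call begins. camera_info takes no time and is no camera call.
- manip.sign_off(): hands the job in, once; it reports no verdict.
Trained networks look in the newest picture that a camera, given by its name, has taken for a name from the list of things; names that differ only in an ending like _2 or _b are one class to them, and where a whole thing is asked for, a point or a joint stands for the part that bears it (a point fixed in the world has none). Each returns a list of dicts, best first, with "conf" (0 to 1); they miss things now and then, are a little off and sometimes report something else, mostly with a low value. They report only what shows in the picture. A call takes as long as a camera call. They do not tell look-alikes from the thing itself.
- manip.spot_in(name, camera): "location" ([x, y, z] in m, in world coordinates, good to about 4 mm: the middle of the surface that is visible of it).
- manip.mark_of(name, camera): "location" ([x, y, z] in m, in world coordinates, good to about 4 mm: a listed point, or the origin of a listed thing).
The state is a dict: "clock": time; "joints": joint angles; "dq": joint speeds; "joint_torque": joint torques, N m; "position": TCP position; "ee_rot": TCP orientation; "wrist_force": force on the tool from outside, world axes, zero at the start; "torque": the same for the moment, N m; "grip_width": finger opening in m.
Only numpy, scipy, OpenCV 4.12 (cv2) and the standard library are available. Lean on these libraries where they do the work, as an engineer would, in place of code of your own. Each camera call takes 0.05 s, during which the arm holds its last target. There are 200 camera calls.

TASK

Put the green-capped vial upright into the empty pocket of the blue reagent tray (the pocket nearest the grip), let go of it, then slide the tray into the analyser's bay, letting the guides inside line it up, and push it gently home until the catch clicks and it stays docked by itself. Never force the tray: when it catches or reaches its stop, ease off. Keep all three vials seated upright in their pockets and leave the other things on the table alone.

Things in the scene. Friction and masses are not known exactly. Their poses are not given: they have to be found in the camera images.
- analyser: compact white table analyser, grey front frame, fixed to the table: 156 mm wide (y), 215 deep (x), front part 76 mm high; from 90 mm behind the front rises a head with a tilted display, 150 mm high. Origin at table level, middle of the front face; +x points straight into the bay, z up. The bay has no floor of its own: the tray slides in on the table top.
- mouth (a point): on the analyser's front face, 33 mm above its origin: middle of the bay's mouth, 92 mm wide, open from the table to 67 mm up. Out of sight inside are two guide walls, 22 mm high: a flared lead-in, 90 mm wide at its front end some 4 to 24 mm behind the mouth, narrows to parallel walls 73 mm apart from 23 mm further on. Axes as the analyser's.
- home (a point): point at table level in the analyser, 53.5 mm behind its front face: where the tray's origin comes to rest, as drawn. But guides, stop, catch and pin are one liner on slotted mounts, clamped rigidly and parallel to the bay, yet up to 6 mm to either side and up to 10 mm nearer or farther than drawn. That is not measured: only touch shows it. The stop is rigid.
- tray: blue loose reagent tray, 0.2 to 0.3 kg, flat on the table: body 115 mm long (x), 70 wide (y), side rails 16 mm high, front wall 22, with three round pockets in a row in a white block. Origin at the underside, middle of that body; +x points to the nose, which goes in first and tapers over the last 18 mm to 58 mm wide; -x to the grip. Rails notched at x = 17 to 30 mm.
- grip (a point): point in the tray's upright grip fin, 33 mm up and 87.5 mm from the tray's origin towards -x; axes as the tray's. The fin is 14 mm thick (y), 40 long (x), reaches up to 45 mm, flat on its sides and on its end (20 mm from this point towards -x). It stands on a tongue 5 mm thick, 36 wide, level with its end. Hold it across y from above, or push low on its end.
- pocket0 (a point): floor (4 mm above the tray's underside) of the empty pocket nearest the grip, at x = -35 mm in the tray; round, 30 mm across, its rim 14 mm above the tray's underside, axes as the tray's
- pocket1 (a point): floor of the middle pocket, 35 mm further towards the nose, same size; holds the amber vial
- pocket2 (a point): floor of the pocket nearest the nose, 35 mm further again, same size; holds the red-capped vial
- vial_2: glass vial with a green crimp cap, 22.5 mm across, 48 mm high, 18 g, standing upright on the table; origin at the centre of its underside, z up. To set it into the pocket, hold it high, about 33 mm above its underside, so that the fingertips stay above the tray's white block
- vial_3: amber vial with a blue cap, 22.5 mm across, 58 mm high, standing loose in the tray's middle pocket; origin at the centre of its underside
- vial_1: clear vial with a red cap, 22.5 mm across, 48 mm high, standing loose in the tray's pocket nearest the nose; origin at the centre of its underside
- dock (a joint): travel in m of the sprung docking pin (tray-present switch) at the back of the bay: 0 with no tray, pushed in (under 2 N) over the tray's last 8 mm. About 0.004 just before the click, 0.007 to 0.008 at home. Over its last 20 mm two sprung rollers first resist the tray's taper (5 to 11 N of push), then rub on its sides, drop into its notches with a click, draw it on and hold it.
- plaster_roll: bystander: roll of white plaster tape, 45 mm across, 30 mm high, origin at the centre of its underside
- oximeter: bystander: blue and white finger oximeter, 58 x 33 x 30 mm, origin at the centre of its underside
- small_bottle: bystander: small brown dropper bottle with a black top, 33 mm across, 102 mm high, origin at the centre of its underside
Mind the look-alikes: they are no part of the job. Of the things shaped like the tray, the blue one is meant.

How it is judged:
By the outcome, as a careful person would: the job done as asked, in the order asked, and still so for the second after the job is handed in, with the robot touching nothing.
It also fails if it takes over 72 s, if anything falls off the work surface, if the arm or the gripper's body presses on something with over 40 N, if the wrist force passes 120 N, or if a joint passes its speed limit or range.

## Working session

There is one attempt and no reset: what is moved stays moved. The work goes in short steps, Python scripts to look and compute and a tool call to move; the robot and the scene stay as the last step left them, time stands still between calls to the robot, and variables do not carry over. Pictures are saved under pics/ and viewed, about 8 in all and at most 12, crops included, and the job is handed in when it is done.

Besides the shell and the picture viewer there is one more tool, called after "Call:" by a JSON object that holds its "fn" and its "kwargs", one argument or row to a line. step_arm: Moves the arm, as the interface text tells. Its arguments: {"type":"object","properties":{"targets":{"type":"array","items":{"type":"array"}},"hand":{"type":"number"}},"required":["targets"]}

```bash
mkdir -p pics; ls; python3 - <<'E'
from rig import manip
import cv2, numpy as np
for c in ("scene","top"):
    cv2.imwrite(f"pics/{c}0.png",manip.read_camera(c))
    i=manip.camera_info(c); print(c,np.round(i["mtx"],1).tolist(),np.round(i["view"],3).tolist())
    for n in ("analyser","tray","grip","pocket0","pocket1","pocket2","vial_2","mouth","home"):
        print(c,n,[(np.round(d["location"],4).tolist(),round(d["conf"],2)) for d in manip.mark_of(n,c)][:4])
s=manip.get_state(); print({k:np.round(v,3).tolist() for k,v in s.items()})
E
```

```text
pics
scene [[444.0, 0.0, 257.2], [0.0, 444.0, 185.7], [0.0, 0.0, 1.0]] [[0.559, -0.829, -0.016, -0.315], [-0.628, -0.411, -0.661, 0.369], [0.541, 0.38, -0.75, 0.945], [0.0, 0.0, 0.0, 1.0]]
scene analyser [([0.6382, 0.0181, -0.0013], 0.68)]
scene tray [([0.5265, -0.2322, 0.0048], 0.96), ([0.6986, -0.2243, 0.0009], 0.93), ([0.3923, -0.3769, -0.0032], 0.8)]
scene grip [([0.4439, -0.2112, 0.034], 0.92), ([0.31, -0.3524, 0.0324], 0.8), ([0.7735, -0.175, 0.0349], 0.79)]
scene pocket0 [([0.7259, -0.2063, 0.0068], 0.95), ([0.4261, -0.388, 0.003], 0.87), ([0.6991, -0.2231, 0.004], 0.84), ([0.5336, -0.2342, 0.0012], 0.81)]
scene pocket1 [([0.7259, -0.2063, 0.0068], 0.95), ([0.4261, -0.388, 0.003], 0.87), ([0.6991, -0.2231, 0.004], 0.84), ([0.5336, -0.2342, 0.0012], 0.81)]
scene pocket2 [([0.7259, -0.2063, 0.0068], 0.95), ([0.4261, -0.388, 0.003], 0.87), ([0.6991, -0.2231, 0.004], 0.84), ([0.5336, -0.2342, 0.0012], 0.81)]
scene vial_2 [([0.5594, -0.2461, 0.0021], 0.65), ([0.5332, -0.2347, 0.0079], 0.54), ([0.4498, 0.206, -0.0], 0.44), ([0.4979, -0.2249, -0.0015], 0.27)]
scene mouth [([0.5329, -
[... 799 characters left out ...]
9, -0.3785, 0.0008], 0.76)]
top pocket2 [([0.6914, -0.2274, 0.0057], 0.87), ([0.4952, -0.2228, 0.0056], 0.77), ([0.7291, -0.2104, 0.002], 0.77), ([0.389, -0.3785, 0.0008], 0.76)]
top vial_2 [([0.5649, -0.24, 0.0056], 0.63), ([0.5309, -0.2338, 0.0043], 0.51), ([0.4552, 0.211, -0.0042], 0.45)]
top mouth [([0.6351, 0.0173, 0.0317], 0.58)]
top home []
{'clock': 1.0, 'joints': [1.138, 0.22, 1.527, -0.0, 1.395, -0.126], 'dq': [0.001, -0.001, -0.001, -0.001, -0.0, 0.002], 'joint_torque': [0.001, -49.685, -38.974, -0.0, 0.001, -0.0], 'position': [0.189, 0.596, 0.231], 'ee_rot': [0.0, 0.153, 0.988, -0.0], 'wrist_force': [-0.425, -0.586, -0.708], 'torque': [0.021, -0.016, -0.028], 'grip_width': 0.086}
```

View pics/scene0.png

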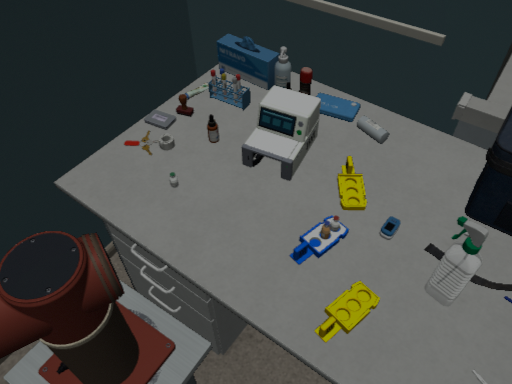

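View pics/top0.png

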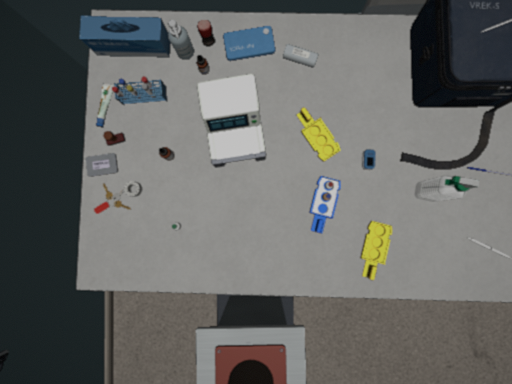

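The scene view shows the green-capped vial at about (173,180) and the blue tray at (322,238), with its empty pocket next to the grip at (302,252). The analyser mouth is at about (270,160), and the two yellow trays are look-alikes. The top view agrees: vial (176,226), tray (325,198), analyser front edge (210,166) to (265,157). Next I'll refine the poses with an edge fit.

```bash
cat > h.py <<'E'
import cv2, numpy as np
from rig import manip
from scipy.optimize import minimize
def proj(c,P):
    i=manip.camera_info(c); V=np.array(i["view"]); p=np.asarray(P,float)@V[:3,:3].T+V[:3,3]; q=p@np.array(i["mtx"]).T
    return q[:,:2]/q[:,2:]
def seg(*pts,n=40):
    pts=np.array(pts,float); return np.vstack([np.linspace(a,b,n) for a,b in zip(pts[:-1],pts[1:])])
def place(M,p):
    c,s=np.cos(p[2]),np.sin(p[2]); return M@np.array([[c,s,0],[-s,c,0],[0,0,1]])+[p[0],p[1],0]
AN=seg([.09,.078,.076],[0,.078,.076],[0,-.078,.076],[.09,-.078,.076])
TR=np.vstack([seg([-.0575,.035,.016],[.0395,.035,.016],[.0575,.029,.016],[.0575,-.029,.016],[.0395,-.035,.016],[-.0575,-.035,.016]),
  seg([-.0675,.007,.045],[-.0675,-.007,.045],[-.1075,-.007,.045],[-.1075,.007,.045],[-.0675,.007,.045])])
def fit(M,p0,imgs,cap=5):
    D={}
    for c,im in imgs.items():
        e=cv2.Canny(cv2.resize(im,None,fx=2,fy=2,interpolation=cv2.INTER_CUBIC),60,150)
        D[c]=cv2.distanceTransform(255-e,cv2.DIST_L2,5)/2
    def cost(p):
        t=0
        for c in D:
            q=proj(c,place(M,p)).astype(np.float32)*2+.5
            d=cv2.remap(D[c],q[:,0].copy(),q[:,1].copy(),cv2.INTER_LINEAR)
            t+=np.minimum(d,cap).mean()
        return t
    best=None
    for dx in(-.004,0,.004):
      for dy in(-.004,0,.004):
        for a in(-.05,0,.05):
          x0=np.array(p0)+[dx,dy,a]
          r=minimize(cost,x0,method="Nelder-Mead",options=dict(initial_simplex=np.vstack([x0]+[x0+v for v in np.diag([.003,.003,.03])])))
          if best is None or r.fun<best.fun: best=r
    return best.x,best.fun
def draw(im,c,M,p,o,s):
    for u,v in (proj(c,place(M,p))-o)*s: cv2.circle(im,(int(u),int(v)),0,(0,0,255),-1)
E
python3 - <<'E'
from h import *
imgs={c:cv2.imread(f"pics/{c}0.png") for c in("scene","top")}
P={}
for n,M,p0 in(("an",AN,(.637,.018,.15)),("tr",TR,(.527,-.233,-.27))):
    for cs in(("scene","top"),("top",),("scene",)):
        p,f=fit(M,p0,{c:imgs[c] for c in cs}); print(n,cs,np.round(p,4),np.degrees(p[2]).round(2),round(f,2)); P.setdefault(n,p)
out=[]
for c,o1,o2 in(("top",(195,70),(290,165)),("scene",(235,85),(275,195))):
    row=[]
    for o,n,M in((o1,"an",AN),(o2,"tr",TR)):
        im=cv2.resize(imgs[c][o[1]:o[1]+100,o[0]:o[0]+90],None,fx=3,fy=3,interpolation=cv2.INTER_CUBIC); draw(im,c,M,P[n],np.array(o),3); row.append(im)
    out.append(np.vstack(row)[:600])
cv2.imwrite("pics/fit.png",np.hstack(out))
E
```

```text
Traceback (most recent call last):
  File "h.py", line 31, in fit
    r=minimize(cost,x0,method="Nelder-Mead",options=dict(initial_simplex=np.vstack([x0]+[x0+v for v in np.diag([.003,.003,.03])])))
  File "h.py", line 22, in cost
    q=proj(c,place(M,p)).astype(np.float32)*2+.5
      ~~~~^^^^^^^^^^^^^^
  File "h.py", line 5, in proj
    i=manip.camera_info(c); V=np.array(i["view"]); p=np.asarray(P,float)@V[:3,:3].T+V[:3,3]; q=p@np.array(i["mtx"]).T
ValueError: time passes only in moves, steps and waits
```

Too many camera_info calls, so I'll cache the result.

```bash
sed -i 's/^def proj/INFO={c:manip.camera_info(c) for c in ("scene","top")}\ndef proj/; s/i=manip.camera_info(c); V/i=INFO[c]; V/' h.py
cat > f.py <<'E'
from h import *
imgs={c:cv2.imread(f"pics/{c}0.png") for c in("scene","top")}
P={}
for n,M,p0 in(("an",AN,(.637,.018,.15)),("tr",TR,(.527,-.233,-.27))):
    for cs in(("scene","top"),("top",),("scene",)):
        p,f=fit(M,p0,{c:imgs[c] for c in cs}); print(n,cs,np.round(p,4),np.degrees(p[2]).round(2),round(f,2)); P.setdefault(n,p)
out=[]
for c,o1,o2 in(("top",(195,70),(290,165)),("scene",(235,85),(275,195))):
    row=[]
    for o,n,M in((o1,"an",AN),(o2,"tr",TR)):
        im=cv2.resize(imgs[c][o[1]:o[1]+100,o[0]:o[0]+90],None,fx=3,fy=3,interpolation=cv2.INTER_CUBIC); draw(im,c,M,P[n],np.array(o),3); row.append(im)
    out.append(np.vstack(row)[:600])
cv2.imwrite("pics/fit.png",np.hstack(out))
E
python3 f.py
```

```text
an ('scene', 'top') [0.6335 0.0183 0.13  ] 7.45 0.83
an ('top',) [0.6316 0.019  0.1044] 5.98 0.51
an ('scene',) [0.6335 0.018  0.1327] 7.61 0.29
tr ('scene', 'top') [ 0.5292 -0.2324 -0.2715] -15.55 0.6
tr ('top',) [ 0.5293 -0.2327 -0.2643] -15.14 0.26
tr ('scene',) [ 0.5289 -0.2322 -0.2776] -15.91 0.29
```

View pics/fit.png

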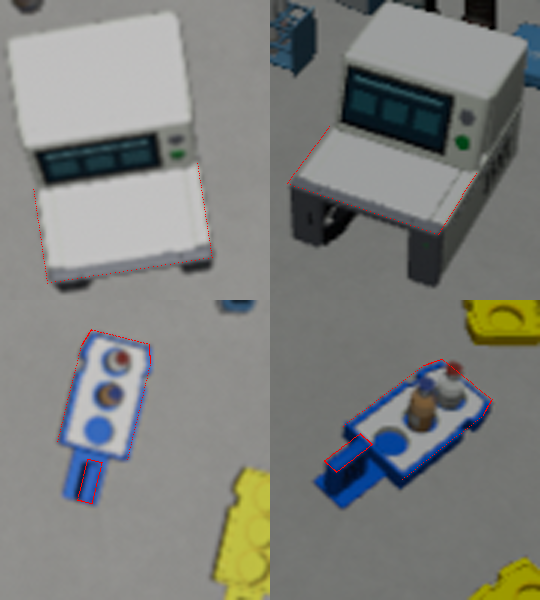

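The red outlines follow the analyser's front block and the tray's rails and fin well in both views. That gives analyser ≈ (0.634, 0.018), yaw 7.5°, and tray ≈ (0.529, -0.232), yaw -15.6°. Now I'll refine the vial and add a delta helper.

```bash
cat >> h.py <<'E'
def tcp():
    s=manip.get_state(); w,x,y,z=s["ee_rot"]
    from scipy.spatial.transform import Rotation as R
    M=R.from_quat([x,y,z,w]).as_matrix(); return s,np.array(s["position"]),M
def delta(target,yaw_y=None):
    """mm in tool axes to target; degrees about tool z so that tool y has world yaw yaw_y (deg)"""
    s,p,M=tcp(); d=M.T@(np.array(target)-p)*1000; t=None
    if yaw_y is not None: t=round(-((yaw_y-np.degrees(np.arctan2(M[1,1],M[0,1]))+90)%180-90),2)
    print("pos",np.round(p,4),"F",np.round(s["wrist_force"],2),"w",round(s["grip_width"],4),"t",round(s["clock"],2),"delta tool",np.round(d,1),"turn",t)
def ray(c,uv,z):
    i=INFO[c];V=np.array(i["view"]);C=-V[:3,:3].T@V[:3,3];d=V[:3,:3].T@np.linalg.inv(i["mtx"])@[*uv,1];return C+d*(z-C[2])/d[2]
E
python3 - <<'E'
from h import *
for c,n in(("scene",(173,180)),("top",(176,226))):
    im=cv2.imread(f"pics/{c}0.png").astype(int); x0,y0=n[0]-12,n[1]-14; r=im[y0:y0+28,x0:x0+24]
    g=(r[:,:,1]-np.maximum(r[:,:,0],r[:,:,2]))>12; v,u=np.nonzero(g); uv=(u.mean()+x0,v.mean()+y0)
    print(c,g.sum(),np.round(uv,1),ray(c,uv,.044).round(4))
delta((.4525,.2085,.10),74.45)
E
```

```text
scene 17 [171.9 173.6] [0.4551 0.2133 0.044 ]
top 15 [173.5 226.1] [0.4521 0.2098 0.044 ]
pos [0.1888 0.5958 0.2313] F [-0.42 -0.59 -0.71] w 0.0856 t 1.0 delta tool [-368.4 -289.5  131.3] turn -2.03
```

Call:
{"fn": "step_arm", "kwargs": {
  "targets": [
    [[0, 0, 0], -2],
    [[-25.6, -21.5, 9.3], 0],
    [[-25.6, -21.5, 9.3], 0],
    [[-25.6, -21.5, 9.3], 0],
    [[-25.6, -21.5, 9.3], 0]
  ],
  "hand": 1
}}

```text
clock: 1.42
position: [0.2647, 0.4844, 0.1937]
ee_rot: [0.0, 0.135, 0.991, 0.0]
wrist_force: [0.6, 0.4, 0.2]
grip_width: 0.0853
```

Call:
{"fn": "step_arm", "kwargs": {
  "targets": [
    [[-25.6, -21.5, 9.3], 0],
    [[-25.6, -21.5, 9.3], 0],
    [[-25.6, -21.5, 9.3], 0],
    [[-25.6, -21.5, 9.3], 0],
    [[-25.6, -21.5, 9.3], 0]
  ]
}}

```text
clock: 1.83
position: [0.3595, 0.3462, 0.1475]
ee_rot: [0.0, 0.135, 0.991, 0.0]
wrist_force: [0.1, 0.6, -0.0]
grip_width: 0.0854
```

Call:
{"fn": "step_arm", "kwargs": {
  "targets": [
    [[-25.6, -21.5, 9.3], 0],
    [[-25.6, -21.5, 9.3], 0],
    [[-25.6, -21.5, 9.3], 0],
    [[-25.6, -21.5, 9.3], 0],
    [[-25.6, -21.5, 9.3], 0]
  ]
}}

```text
clock: 2.25
position: [0.454, 0.2082, 0.101]
ee_rot: [0.0, 0.136, 0.991, 0.0]
wrist_force: [0.3, 0.7, -0.5]
grip_width: 0.0851
```

```bash
python3 - <<'E'
from h import *
cv2.imwrite("pics/s1.png",manip.read_camera("scene")); cv2.imwrite("pics/t1.png",manip.read_camera("top"))
for c in("scene","top"): print([(np.round(d["location"],4).tolist(),round(d["conf"],2)) for d in manip.mark_of("vial_2",c)][:4])
delta((.453,.2095,.014),74.45)
E
```

```text
[([0.5645, -0.2458, 0.0046], 0.65), ([0.5314, -0.2346, 0.007], 0.64), ([0.449, 0.2078, 0.0017], 0.56)]
[([0.5637, -0.2433, 0.0054], 0.49), ([0.5303, -0.2315, -0.0001], 0.47)]
pos [0.4533 0.209  0.1009] F [-0.05  0.1  -0.58] w 0.0853 t 2.45 delta tool [ 0.3  0.4 86.9] turn -0.17
```

Call:
{"fn": "step_arm", "kwargs": {
  "targets": [
    [[0, 0, 22], 0],
    [[0, 0, 22], 0],
    [[0, 0, 22], 0],
    [[0, 0, 21], 0],
    [[0, 0, 0], 0]
  ]
}}

```text
clock: 2.87
position: [0.4492, 0.2101, 0.0107]
ee_rot: [-0.003, 0.135, 0.991, -0.001]
wrist_force: [-1.6, 0.2, -0.5]
grip_width: 0.0854
```

Call:
{"fn": "step_arm", "kwargs": {
  "targets": [
    [[0, 0, 0], 0],
    [[0, 0, 0], 0],
    [[0, 0, 0], 0],
    [[0, 0, 0], 0],
    [[0, 0, 0], 0]
  ],
  "hand": 0
}}

```text
clock: 3.28
position: [0.4541, 0.21, 0.0154]
ee_rot: [0.001, 0.135, 0.991, 0.0]
wrist_force: [-0.1, 0.4, -0.3]
grip_width: 0.0255
```

Call:
{"fn": "step_arm", "kwargs": {
  "targets": [
    [[0, 0, 0], 0],
    [[0, 0, 0], 0],
    [[0, 0, 0], 0]
  ]
}}

```text
clock: 3.53
position: [0.4542, 0.21, 0.0155]
ee_rot: [0.001, 0.136, 0.991, 0.001]
wrist_force: [-1.3, 0.7, 5.2]
grip_width: 0.0208
```

Call:
{"fn": "step_arm", "kwargs": {
  "targets": [
    [[0, 0, 0], 0],
    [[0, 0, 0], 0],
    [[0, 0, -5], 0],
    [[0, 0, -10], 0],
    [[0, 0, -10], 0]
  ]
}}

```text
clock: 3.95
position: [0.4529, 0.2095, 0.0398]
ee_rot: [-0.0, 0.136, 0.991, -0.0]
wrist_force: [0.1, 0.7, 0.2]
grip_width: 0.0204
```

```bash
python3 - <<'E'
from h import *
I={c:manip.read_camera(c) for c in("scene","top")}
delta((.454,.21,.10),74.45)
o=[]
for c in I:
    u,v=proj(c,[[.454,.21,.03]])[0].astype(int); o.append(cv2.resize(I[c][max(v-40,0):v+40,u-50:u+50],(400,320),interpolation=cv2.INTER_CUBIC))
cv2.imwrite("pics/g1.png",np.hstack(o))
E
```

```text
pos [0.455  0.2101 0.0416] F [ 0.92 -0.59 -0.05] w 0.0204 t 4.05 delta tool [  0.7  -0.3 -58.4] turn -0.03
```

View pics/g1.png

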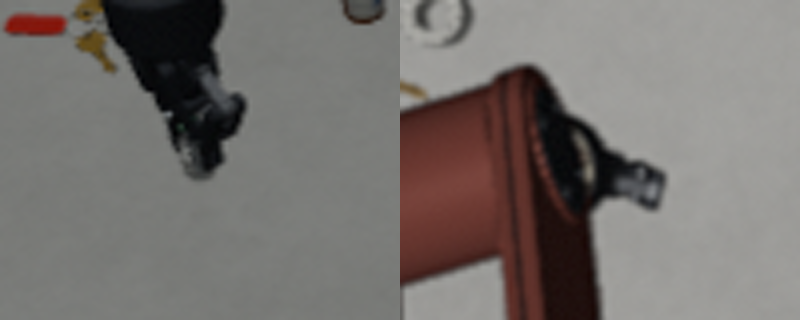

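The crop shows the glass vial between the fingertips at about (195,155) of the left panel, upright and clear of the table. Next I carry it above pocket0.

Call:
{"fn": "step_arm", "kwargs": {
  "targets": [
    [[0, 0, -20], 0],
    [[0, 0, -20], 0],
    [[-13, -33.9, -20], 0],
    [[-13, -33.9, 0], 0],
    [[-13, -33.9, 0], 0]
  ]
}}

```text
clock: 4.47
position: [0.4648, 0.1006, 0.1012]
ee_rot: [0.002, 0.134, 0.991, 0.0]
wrist_force: [1.5, -0.3, 0.5]
grip_width: 0.0204
```

Call:
{"fn": "step_arm", "kwargs": {
  "targets": [
    [[-13, -33.9, 0], 0],
    [[-13, -33.9, 0], 0],
    [[-13, -33.9, 0], 0],
    [[-13, -33.9, 0], 0],
    [[-13, -33.9, 0], 0]
  ]
}}

```text
clock: 4.88
position: [0.4804, -0.0814, 0.0995]
ee_rot: [0.0, 0.136, 0.991, -0.0]
wrist_force: [0.6, 1.3, 0.0]
grip_width: 0.0205
```

Call:
{"fn": "step_arm", "kwargs": {
  "targets": [
    [[-13, -33.9, 0], 0],
    [[-13, -33.9, 0], 0],
    [[-13, -33.9, 0], 0],
    [[-13, -33.9, 0], 0],
    [[0, 0, 0], 0]
  ]
}}

```text
clock: 5.3
position: [0.4949, -0.2305, 0.1001]
ee_rot: [0.002, 0.138, 0.99, -0.002]
wrist_force: [-0.2, 0.5, -0.2]
grip_width: 0.0203
```

```bash
python3 - <<'E'
from h import *
I={c:manip.read_camera(c) for c in("scene","top")}
delta((.4953,-.2230,.0195),74.45)
o=[]
for c in I:
    u,v=proj(c,[[.4953,-.223,.06]])[0].astype(int); o.append(cv2.resize(I[c][max(v-40,0):v+40,u-50:u+50],(400,320),interpolation=cv2.INTER_CUBIC))
cv2.imwrite("pics/g2.png",np.hstack(o))
E
```

```text
pos [ 0.494  -0.2254  0.0991] F [-0.59  1.29 -0.45] w 0.0208 t 5.4 delta tool [-0.6  2.7 79.6] turn -0.2
```

View pics/g2.png

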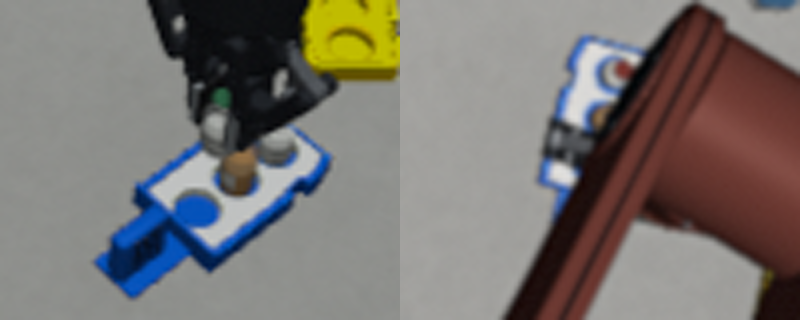

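The left panel shows the vial hanging upright with its cap at (221,97), and the empty pocket below at (195,210). I'll measure the cap offset relative to the TCP before lowering.

```bash
python3 - <<'E'
from h import *
im=manip.read_camera("scene"); cv2.imwrite("pics/s3.png",im)
s,p,M=tcp(); zc=p[2]-.0155
u,v=proj("scene",[[p[0],p[1],zc+.044]])[0]; x0,y0=int(u)-15,int(v)-15; r=im[y0:y0+30,x0:x0+30].astype(int)
g=(r[:,:,1]-np.maximum(r[:,:,0],r[:,:,2]))>12; vv,uu=np.nonzero(g); uv=(uu.mean()+x0,vv.mean()+y0)
w=ray("scene",uv,zc+.044); print(g.sum(),np.round(uv,1),(u,v),w.round(4),"cap off in tool",(M.T@(w-p)*1000).round(1))
delta((.4953,-.2230,.0195),74.45)
a=np.arange(0,2*np.pi,.05);o=np.array([u-40,v-35]).astype(int)
b=cv2.resize(im[o[1]:o[1]+80,o[0]:o[0]+80],(600,600),interpolation=cv2.INTER_CUBIC)
for h,R in((0,.01125),(.048,.0075)):
  for q in (proj("scene",np.c_[p[0]+R*np.cos(a),p[1]+R*np.sin(a),0*a+zc+h])-o)*7.5: cv2.circle(b,tuple(int(t) for t in q),1,(0,0,255),-1)
cv2.imwrite("pics/g3.png",b)
E
```

```text
15 [318.6 213.4] (np.float64(319.48121203692773), np.float64(214.3472135389955)) [ 0.4951 -0.221   0.1273] cap off in tool [ -0.4   3.3 -28.5]
pos [ 0.4937 -0.224   0.0988] F [ 1.01  0.64 -0.28] w 0.0205 t 5.45 delta tool [-1.3  1.4 79.3] turn -0.11
```

View pics/g3.png

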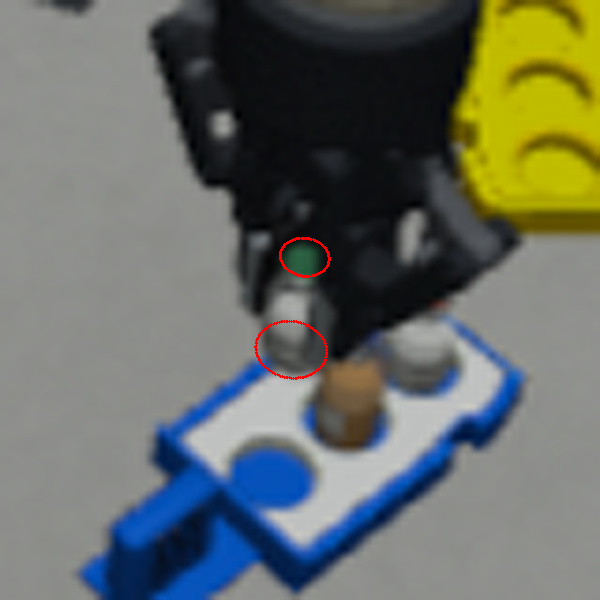

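The prediction and the image agree: the vial hangs upright within 1–2 mm of the TCP axis. Lowering it.

Call:
{"fn": "step_arm", "kwargs": {
  "targets": [
    [[-1, 1.5, 15], 0],
    [[0, 0, 15], 0],
    [[0, 0, 15], 0],
    [[0, 0, 10], 0],
    [[0, 0, 5], 0]
  ]
}}

```text
clock: 5.87
position: [0.4945, -0.2209, 0.0374]
ee_rot: [-0.001, 0.135, 0.991, 0.001]
wrist_force: [-0.5, -1.0, 0.8]
grip_width: 0.0204
```

Call:
{"fn": "step_arm", "kwargs": {
  "targets": [
    [[0, 0, 5], 0],
    [[0, 0, 4], 0],
    [[0, 0, 4], 0],
    [[0, 0, 3], 0],
    [[0, 0, 0], 0]
  ]
}}

```text
clock: 6.28
position: [0.4954, -0.2229, 0.0228]
ee_rot: [-0.0, 0.136, 0.991, 0.0]
wrist_force: [-0.6, 0.3, -0.1]
grip_width: 0.0203
```

```bash
python3 - <<'E'
from h import *
delta((.4953,-.2230,.0195),74.45)
cv2.imwrite("pics/s4.png",manip.read_camera("scene"))
delta((.4953,-.2230,.0195),74.45)
E
```

```text
pos [ 0.4954 -0.2229  0.0228] F [-0.6   0.29 -0.1 ] w 0.0203 t 6.28 delta tool [ 0.1 -0.1  3.3] turn -0.03
pos [ 0.4955 -0.223   0.023 ] F [0.44 0.02 0.03] w 0.0203 t 6.33 delta tool [ 0.2 -0.1  3.5] turn -0.04
```

The vial's underside is already below the rim with no contact force. I'll lower it the last 3 mm, release, and rise.

Call:
{"fn": "step_arm", "kwargs": {
  "targets": [
    [[0, 0, 1.5], 0],
    [[0, 0, 1.5], 0],
    [[0, 0, 0], 0],
    [[0, 0, 0], 0],
    [[0, 0, 0], 0]
  ]
}}

```text
clock: 6.75
position: [0.4956, -0.223, 0.0202]
ee_rot: [0.0, 0.136, 0.991, -0.0]
wrist_force: [0.2, 0.8, -0.8]
grip_width: 0.0204
```

Call:
{"fn": "step_arm", "kwargs": {
  "targets": [
    [[0, 0, 0], 0],
    [[0, 0, 0], 0],
    [[0, 0, 0], 0],
    [[0, 0, 0], 0],
    [[0, 0, 0], 0]
  ],
  "hand": 1
}}

```text
clock: 7.17
position: [0.4956, -0.223, 0.0202]
ee_rot: [0.0, 0.136, 0.991, -0.0]
wrist_force: [-0.5, 0.1, -1.2]
grip_width: 0.0798
```

Call:
{"fn": "step_arm", "kwargs": {
  "targets": [
    [[0, 0, -5], 0],
    [[0, 0, -15], 0],
    [[0, 0, -20], 0],
    [[0, 0, -30], 0],
    [[0, 0, -30], 0]
  ]
}}

```text
clock: 7.58
position: [0.4947, -0.2224, 0.1207]
ee_rot: [-0.001, 0.136, 0.991, 0.0]
wrist_force: [0.2, 1.1, 0.3]
grip_width: 0.0853
```

```bash
python3 - <<'E'
from h import *
im=manip.read_camera("scene"); cv2.imwrite("pics/s5.png",im)
b=im[185:285,265:365]; cv2.imwrite("pics/g5.png",cv2.resize(b,(500,500),interpolation=cv2.INTER_CUBIC))
delta((.4447,-.2089,.014),74.45)
p,f=fit(TR,(.529,-.2324,-.2715),{"scene":im});print(p.round(4),f)
E
```

```text
pos [ 0.4987 -0.2248  0.1281] F [ 3.27 -2.03  4.13] w 0.0854 t 7.63 delta tool [ 57.3   1.1 113.7] turn -0.01
[ 0.5288 -0.2321 -0.2768] 0.3668961524963379
```

View pics/g5.png

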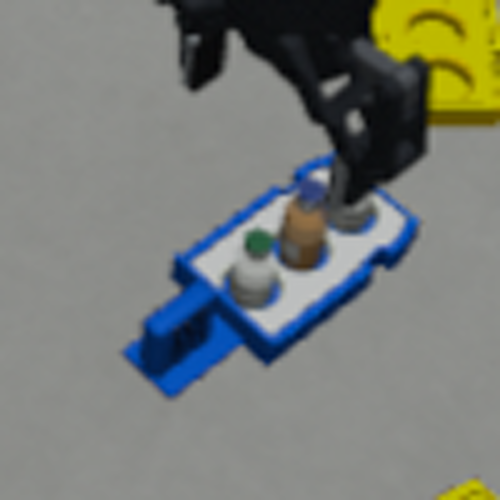

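The picture shows the green-capped vial upright in the pocket nearest the grip at (255,270), and the tray has not moved. Now I grip the fin.

Call:
{"fn": "step_arm", "kwargs": {
  "targets": [
    [[18, 0, 0], 0],
    [[18, 0, 0], 0],
    [[17, 0.5, 15], 0],
    [[0, 0, 25], 0],
    [[0, 0, 25], 0]
  ]
}}

```text
clock: 8.05
position: [0.445, -0.2087, 0.0558]
ee_rot: [0.002, 0.136, 0.991, -0.001]
wrist_force: [0.4, -0.5, 0.4]
grip_width: 0.0855
```

Call:
{"fn": "step_arm", "kwargs": {
  "targets": [
    [[0, 0, 20], 0],
    [[0, 0, 12], 0],
    [[0, 0, 6], 0],
    [[0, 0, 0], 0],
    [[0, 0, 0], 0]
  ]
}}

```text
clock: 8.47
position: [0.4449, -0.2084, 0.0175]
ee_rot: [0.0, 0.136, 0.991, -0.0]
wrist_force: [-0.3, 0.0, 0.1]
grip_width: 0.0851
```

```bash
python3 - <<'E'
from h import *
manip.read_camera("scene"); delta((.4447,-.2089,.016),74.45)
E
```

```text
pos [ 0.4454 -0.2087  0.0181] F [0.23 0.49 0.3 ] w 0.0851 t 8.52 delta tool [ 0.6 -0.3  2.1] turn -0.03
```

Call:
{"fn": "step_arm", "kwargs": {
  "targets": [
    [[0, 0, 1], 0],
    [[0, 0, 0], 0],
    [[0, 0, 0], 0],
    [[0, 0, 0], 0],
    [[0, 0, 0], 0]
  ],
  "hand": 0
}}

```text
clock: 8.93
position: [0.4448, -0.2084, 0.0164]
ee_rot: [0.0, 0.136, 0.991, -0.0]
wrist_force: [-0.2, -0.4, -0.2]
grip_width: 0.0253
```

Call:
{"fn": "step_arm", "kwargs": {
  "targets": [
    [[0, 0, 0], 0],
    [[0, 0, 0], 0],
    [[0, 0, 0], 0],
    [[0, 0, 0], -1],
    [[0, 0, 0], -2]
  ]
}}

```text
clock: 9.35
position: [0.445, -0.2087, 0.0164]
ee_rot: [0.0, 0.109, 0.994, -0.0]
wrist_force: [0.0, -0.2, 2.7]
grip_width: 0.0128
```

```bash
python3 - <<'E'
from h import *
delta((.4729,-.0032,.016),97.5)
E
```

```text
pos [ 0.445  -0.2087  0.0164] F [ 0.01 -0.21  2.74] w 0.0128 t 9.35 delta tool [ 17.3 206.6   0.3] turn -20.0
```

Call:
{"fn": "step_arm", "kwargs": {
  "targets": [
    [[0, 0, 0], -2.5],
    [[0, 0, 0], -2.5],
    [[0, 0, 0], -2.5],
    [[0, 0, 0], -2.5],
    [[0, 0, 0], -2.5]
  ]
}}

```text
clock: 9.77
position: [0.4451, -0.2087, 0.0164]
ee_rot: [0.001, -0.001, 1.0, -0.0]
wrist_force: [0.3, -1.3, 1.6]
grip_width: 0.0131
```

Call:
{"fn": "step_arm", "kwargs": {
  "targets": [
    [[0, 0, 0], -2.5],
    [[0, 0, 0], -2.5],
    [[0, 0, 0], -2],
    [[0, 0, 0], -0.5],
    [[0, 5, 0], 0]
  ]
}}

```text
clock: 10.18
position: [0.4445, -0.2042, 0.0165]
ee_rot: [0.001, -0.064, 0.998, -0.001]
wrist_force: [-0.1, -3.1, 3.5]
grip_width: 0.0135
```

Call:
{"fn": "step_arm", "kwargs": {
  "targets": [
    [[-3, 10, 0], 0],
    [[-4, 13, 0], 0],
    [[-4, 14, 0], 0],
    [[-4, 14, 0], 0],
    [[-4, 14, 0], 0]
  ]
}}

```text
clock: 10.6
position: [0.4546, -0.1356, 0.0164]
ee_rot: [0.0, -0.064, 0.998, -0.0]
wrist_force: [0.3, -3.3, 3.1]
grip_width: 0.0134
```

Call:
{"fn": "step_arm", "kwargs": {
  "targets": [
    [[-4, 14, 0], 0],
    [[-4, 14, 0], 0],
    [[-4, 14, 0], 0],
    [[-4, 14, 0], 0],
    [[-4, 14, 0], 0]
  ]
}}

```text
clock: 11.02
position: [0.4653, -0.0635, 0.0164]
ee_rot: [0.0, -0.065, 0.998, -0.0]
wrist_force: [-0.8, -2.5, 4.1]
grip_width: 0.0128
```

Call:
{"fn": "step_arm", "kwargs": {
  "targets": [
    [[-4, 14, 0], 0],
    [[-4, 14, 0], 0],
    [[-4, 12, 0], 0],
    [[-3, 7, 0], 0],
    [[-1, 3, 0], 0]
  ]
}}

```text
clock: 11.43
position: [0.4747, -0.0116, 0.0164]
ee_rot: [0.0, -0.065, 0.998, -0.0]
wrist_force: [-1.3, -4.0, 5.6]
grip_width: 0.0133
```

```bash
python3 - <<'E'
from h import *
I={c:manip.read_camera(c) for c in("scene","top")}
for c in I: cv2.imwrite(f"pics/{c}6.png",I[c])
delta((.4729,-.0032,.016),97.5)
s,p,M=tcp(); ux=-M[:2,0]; yaw=np.arctan2(ux[1],ux[0]); g=p[:2]+.0875*ux
p2,f=fit(TR,(*g,yaw),{"scene":I["scene"]}); print("tray by TCP",g.round(4),yaw.round(4),"fit",p2.round(4),f)
pa,f=fit(AN,(.634,.018,.13),{"scene":I["scene"]}); print("an",pa.round(4),f)
o=np.array([200,100]);b=cv2.resize(I["scene"][100:240,200:360],None,fx=5,fy=4.2 and 5,interpolation=cv2.INTER_CUBIC)[:600]
draw(b,"scene",TR,p2,o,5);draw(b,"scene",AN,pa,o,5);cv2.imwrite("pics/g6.png",b)
E
```

```text
pos [ 0.4747 -0.0114  0.0164] F [-0.04  2.21  5.38] w 0.0132 t 11.53 delta tool [0.8 8.3 0.4] turn -0.05
tray by TCP [ 0.5615 -0.    ] 0.13 fit [0.5606 0.0031 0.0354] 1.1205493211746216
an [0.6473 0.0201 0.1341] 2.039262533187866
```

View pics/g6.png

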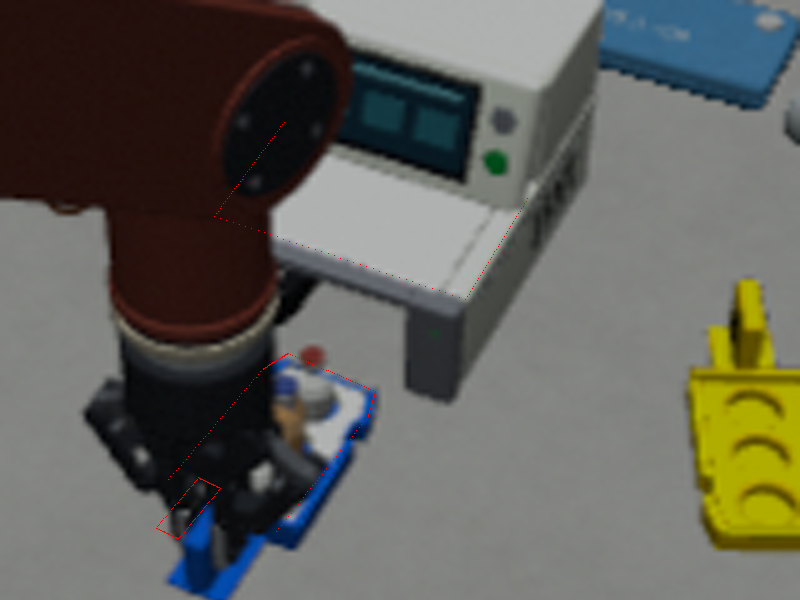

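The tray is held in front of the bay with all three vials still in place. Occlusion misled this fit, so I'll compare the TCP-based prediction with a few clear points instead.

```bash
python3 - <<'E'
from h import *
im=cv2.imread("pics/scene6.png")
s,p,M=tcp(); ux=-M[:2,0]; yaw=np.arctan2(ux[1],ux[0]); g=p[:2]+.0875*ux
# visible right rail & nose only
R=seg([.0575,.010,.016],[.0575,-.029,.016],[.0395,-.035,.016],[.03,-.035,.016]); R2=np.vstack([R,seg([.017,-.035,.016],[-.03,-.035,.016])])
p2,f=fit(R2,(*g,yaw),{"scene":im},cap=4); print("tray by TCP",g.round(4),yaw.round(4),"fit",p2.round(4),f)
A2=seg([.0,-.02,.076],[0,-.078,.076],[.09,-.078,.076],[.09,-.078,.076]);pa,f=fit(A2,(.634,.018,.13),{"scene":im},cap=3);print(pa.round(4),f)
o=np.array([220,130]);b=cv2.resize(im[130:230,220:320],(600,600),interpolation=cv2.INTER_CUBIC)
draw(b,"scene",TR,(*g,yaw),o,6)
for q in (proj("scene",place(R2,p2))-o)*6: cv2.circle(b,tuple(int(t) for t in q),0,(0,255,0),-1)
draw(b,"scene",AN,(.6335,.0182,.131),o,6);cv2.imwrite("pics/g7.png",b)
E
```

```text
tray by TCP [ 0.5615 -0.    ] 0.13 fit [0.56   0.0058 0.1305] 0.18532714247703552
[0.634  0.0193 0.1188] 0.08429361879825592
```

View pics/g7.png

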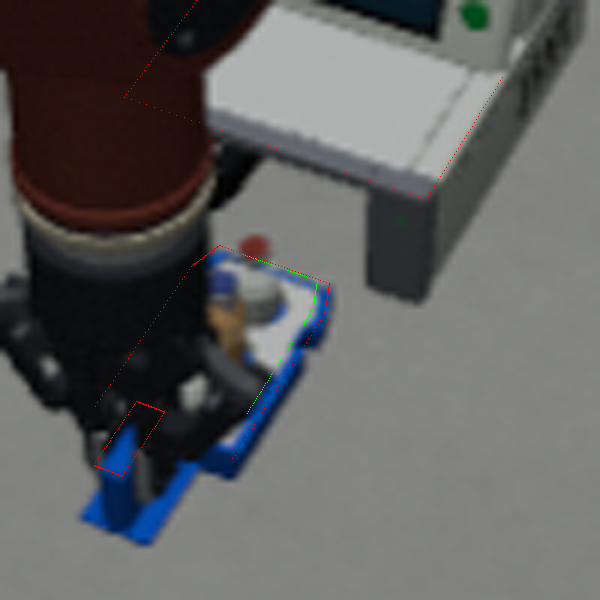

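The TCP-based outline (red) matches the tray's outer rim and nose, so it has not slipped in the grip. The green fit locked onto the inner rim edge. I need about +9 mm sideways to centre, then I go in carefully.

Call:
{"fn": "step_arm", "kwargs": {
  "targets": [
    [[0, 3, -0.5], 0],
    [[0, 4, 0], 0],
    [[0, 2, 0], 0],
    [[-2, 0, 0], 0],
    [[-6, 0, 0], 0]
  ]
}}

```text
clock: 11.95
position: [0.4789, -0.0024, 0.0164]
ee_rot: [-0.003, -0.065, 0.998, 0.0]
wrist_force: [-5.0, -0.0, 6.5]
grip_width: 0.0128
```

Call:
{"fn": "step_arm", "kwargs": {
  "targets": [
    [[-8, 0, 0], 0],
    [[-8, 0, 0], 0],
    [[-6, 0, 0], 0],
    [[-4, 0, 0], 0],
    [[-2, 0, 0], 0]
  ]
}}

```text
clock: 12.37
position: [0.5085, 0.0012, 0.0164]
ee_rot: [-0.001, -0.065, 0.998, 0.0]
wrist_force: [-5.8, -1.3, 10.1]
grip_width: 0.0127
```

```bash
cat > st.py <<'E'
from h import *
A=np.array([.6338,.0185]);ya=.131;ux=np.array([np.cos(ya),np.sin(ya)]);uy=np.array([-ux[1],ux[0]])
s,p,M=tcp();t=-M[:2,0];g=p[:2]+.0875*t;F=np.array(s["wrist_force"])
print("tray in analyser mm",np.round([(g-A)@ux*1e3,(g-A)@uy*1e3],1),"yaw off deg",round(np.degrees(np.arctan2(t[1],t[0])-ya),2),"z",round(p[2]*1e3,1),
 "F in/lat/z",np.round([F[:2]@ux,F[:2]@uy,F[2]],1),"Tz",np.round(s["torque"],2),"w",round(s["grip_width"],4),"t",round(s["clock"],2))
E
python3 st.py
```

```text
tray in analyser mm [-39.   -0.9] yaw off deg -0.07 z 16.4 F in/lat/z [-5.9 -0.5 10.1] Tz [-0.16  0.96 -0.02] w 0.0127 t 12.37
```

Call:
{"fn": "step_arm", "kwargs": {
  "targets": [
    [[0, 0, -0.7], 0],
    [[0, 0, 0], 0],
    [[0, 0, 0], 0]
  ]
}}

```text
clock: 12.62
position: [0.5086, 0.0011, 0.0167]
ee_rot: [-0.0, -0.065, 0.998, 0.0]
wrist_force: [0.3, 0.4, -0.5]
grip_width: 0.013
```

```bash
python3 st.py
```

```text
tray in analyser mm [-38.9  -1. ] yaw off deg -0.08 z 16.7 F in/lat/z [ 0.3  0.3 -0.5] Tz [0.01 0.05 0.03] w 0.013 t 12.62
```

Call:
{"fn": "step_arm", "kwargs": {
  "targets": [
    [[-3, 1, 0], 0],
    [[-4, 0, 0], 0],
    [[-4, 0, 0], 0],
    [[-3, 0, 0], 0],
    [[-1, 0, 0], 0]
  ]
}}

```text
clock: 13.03
position: [0.5246, 0.0038, 0.0173]
ee_rot: [0.0, -0.065, 0.998, 0.0]
wrist_force: [-0.7, -1.2, -2.3]
grip_width: 0.0131
```

```bash
python3 st.py
```

```text
tray in analyser mm [-22.7  -0.4] yaw off deg -0.08 z 17.3 F in/lat/z [-0.8 -1.1 -2.3] Tz [-0.06  0.15 -0.  ] w 0.0131 t 13.03
```

Call:
{"fn": "step_arm", "kwargs": {
  "targets": [
    [[-2, 0, 0.4], 0],
    [[-2, 0, 0], 0],
    [[-2, 0, 0], 0],
    [[-2, 0, 0], 0],
    [[0, 0, 0], 0]
  ]
}}

```text
clock: 13.45
position: [0.5323, 0.0048, 0.017]
ee_rot: [0.0, -0.065, 0.998, -0.0]
wrist_force: [0.0, 0.6, -1.6]
grip_width: 0.0129
```

```bash
python3 st.py
```

```text
tray in analyser mm [-14.9  -0.4] yaw off deg -0.08 z 17.0 F in/lat/z [ 0.1  0.6 -1.6] Tz [-0.03  0.11  0.02] w 0.0129 t 13.45
```

Call:
{"fn": "step_arm", "kwargs": {
  "targets": [
    [[-2, 0, 0.2], 0],
    [[-2, 0, 0], 0],
    [[-2, 0, 0], 0],
    [[0, 0, 0], 0]
  ]
}}

```text
clock: 13.78
position: [0.5384, 0.0056, 0.0169]
ee_rot: [0.0, -0.065, 0.998, -0.0]
wrist_force: [0.3, 0.5, -2.4]
grip_width: 0.0131
```

```bash
python3 st.py
```

```text
tray in analyser mm [-8.8 -0.5] yaw off deg -0.08 z 16.9 F in/lat/z [ 0.4  0.5 -2.4] Tz [-0.05  0.2  -0.03] w 0.0131 t 13.78
```

Call:
{"fn": "step_arm", "kwargs": {
  "targets": [
    [[-2, 0, 0.2], 0],
    [[-2, 0, 0], 0],
    [[-2, 0, 0], 0],
    [[0, 0, 0], 0]
  ]
}}

```text
clock: 14.12
position: [0.5443, 0.0064, 0.0166]
ee_rot: [0.0, -0.065, 0.998, -0.0]
wrist_force: [-0.6, -0.2, -1.8]
grip_width: 0.0133
```

```bash
python3 st.py
```

```text
tray in analyser mm [-2.8 -0.5] yaw off deg -0.08 z 16.6 F in/lat/z [-0.6 -0.1 -1.8] Tz [-0.03  0.16  0.01] w 0.0133 t 14.12
```

Call:
{"fn": "step_arm", "kwargs": {
  "targets": [
    [[-2, 0, 0.2], 0],
    [[-2, 0, 0], 0],
    [[0, 0, 0], 0]
  ]
}}

```text
clock: 14.37
position: [0.5483, 0.0069, 0.0165]
ee_rot: [0.0, -0.065, 0.998, -0.0]
wrist_force: [0.2, -0.3, -1.7]
grip_width: 0.0129
```

Call:
{"fn": "step_arm", "kwargs": {
  "targets": [
    [[-2, 0, 0], 0],
    [[-2, 0, 0], 0],
    [[0, 0, 0], 0]
  ]
}}

```text
clock: 14.62
position: [0.5523, 0.0074, 0.0164]
ee_rot: [0.001, -0.065, 0.998, -0.0]
wrist_force: [-0.7, 0.7, 0.2]
grip_width: 0.0133
```

```bash
python3 st.py
```

```text
tray in analyser mm [ 5.3 -0.5] yaw off deg -0.08 z 16.4 F in/lat/z [-0.6  0.8  0.2] Tz [0.   0.12 0.02] w 0.0133 t 14.62
```

Call:
{"fn": "step_arm", "kwargs": {
  "targets": [
    [[-1.5, 0, 0], 0],
    [[-1.5, 0, 0], 0],
    [[0, 0, 0], 0]
  ]
}}

```text
clock: 14.87
position: [0.5551, 0.0078, 0.0164]
ee_rot: [0.0, -0.065, 0.998, -0.0]
wrist_force: [-1.2, -0.4, 1.3]
grip_width: 0.0129
```

Call:
{"fn": "step_arm", "kwargs": {
  "targets": [
    [[-1.5, 0, 0], 0],
    [[-1.5, 0, 0], 0],
    [[0, 0, 0], 0]
  ]
}}

```text
clock: 15.12
position: [0.5579, 0.0082, 0.0164]
ee_rot: [0.0, -0.065, 0.998, -0.0]
wrist_force: [-1.7, -0.4, 2.5]
grip_width: 0.0133
```

```bash
python3 st.py
```

```text
tray in analyser mm [11.  -0.4] yaw off deg -0.08 z 16.4 F in/lat/z [-1.7 -0.2  2.5] Tz [-0.02  0.32 -0.05] w 0.0133 t 15.12
```

Call:
{"fn": "step_arm", "kwargs": {
  "targets": [
    [[-1.5, 0, -0.3], 0],
    [[-1.5, 0, 0], 0],
    [[0, 0, 0], 0]
  ]
}}

```text
clock: 15.37
position: [0.561, 0.0086, 0.0165]
ee_rot: [0.0, -0.065, 0.998, 0.0]
wrist_force: [0.1, -0.1, 1.1]
grip_width: 0.0132
```

Call:
{"fn": "step_arm", "kwargs": {
  "targets": [
    [[-1.5, 0, 0], 0],
    [[-1.5, 0, 0], 0],
    [[0, 0, 0], 0]
  ]
}}

```text
clock: 15.62
position: [0.564, 0.009, 0.0165]
ee_rot: [0.0, -0.065, 0.998, 0.0]
wrist_force: [1.1, -0.2, -0.9]
grip_width: 0.0128
```

```bash
python3 st.py
```

```text
tray in analyser mm [17.  -0.4] yaw off deg -0.09 z 16.5 F in/lat/z [ 1.1 -0.4 -0.9] Tz [-0.01 -0.03 -0.04] w 0.0128 t 15.62
```

Call:
{"fn": "step_arm", "kwargs": {
  "targets": [
    [[-1.5, 0, 0], 0],
    [[-1.5, 0, 0], 0],
    [[0, 0, 0], 0]
  ]
}}

```text
clock: 15.87
position: [0.567, 0.0094, 0.0165]
ee_rot: [0.0, -0.065, 0.998, 0.0]
wrist_force: [0.0, 0.7, -1.9]
grip_width: 0.0131
```

Call:
{"fn": "step_arm", "kwargs": {
  "targets": [
    [[-1.5, 0, 0], 0],
    [[-1.5, 0, 0], 0],
    [[0, 0, 0], 0]
  ]
}}

```text
clock: 16.12
position: [0.5699, 0.0098, 0.0166]
ee_rot: [0.0, -0.065, 0.998, 0.0]
wrist_force: [0.4, -1.1, -1.3]
grip_width: 0.013
```

```bash
python3 st.py
```

```text
tray in analyser mm [23.  -0.4] yaw off deg -0.09 z 16.6 F in/lat/z [ 0.2 -1.1 -1.3] Tz [-0.03  0.   -0.02] w 0.013 t 16.12
```

Call:
{"fn": "step_arm", "kwargs": {
  "targets": [
    [[-1.5, 0, 0.2], 0],
    [[-1.5, 0, 0], 0],
    [[0, 0, 0], 0]
  ]
}}

```text
clock: 16.37
position: [0.5729, 0.0099, 0.0165]
ee_rot: [0.0, -0.065, 0.998, -0.0]
wrist_force: [-1.2, -2.3, -1.5]
grip_width: 0.0129
```

```bash
python3 st.py
```

```text
tray in analyser mm [25.9 -0.8] yaw off deg -0.1 z 16.5 F in/lat/z [-1.5 -2.1 -1.5] Tz [-0.25  0.19 -0.21] w 0.0129 t 16.37
```

Light contact on the left (-2 N lateral), so I ease 1 mm to the right and continue.

Call:
{"fn": "step_arm", "kwargs": {
  "targets": [
    [[0, -0.7, 0], 0],
    [[0, -0.3, 0], 0],
    [[0, 0, 0], 0]
  ]
}}

```text
clock: 16.62
position: [0.573, 0.0092, 0.0165]
ee_rot: [0.0, -0.065, 0.998, 0.0]
wrist_force: [-0.3, 0.8, -0.6]
grip_width: 0.0134
```

```bash
python3 st.py
```

```text
tray in analyser mm [26.  -1.4] yaw off deg -0.08 z 16.5 F in/lat/z [-0.2  0.8 -0.6] Tz [ 0.04 -0.02  0.01] w 0.0134 t 16.62
```

Call:
{"fn": "step_arm", "kwargs": {
  "targets": [
    [[-1, 0, 0], 0],
    [[-1, 0, 0], 0],
    [[0, 0, 0], 0]
  ]
}}

```text
clock: 16.87
position: [0.5746, 0.0093, 0.0165]
ee_rot: [-0.0, -0.065, 0.998, -0.0]
wrist_force: [-2.6, -1.1, 2.1]
grip_width: 0.013
```

```bash
python3 st.py
```

```text
tray in analyser mm [27.6 -1.5] yaw off deg -0.09 z 16.5 F in/lat/z [-2.7 -0.7  2.1] Tz [-0.14  0.42 -0.12] w 0.013 t 16.87
```

Call:
{"fn": "step_arm", "kwargs": {
  "targets": [
    [[-1, -0.3, -0.2], 0],
    [[-1, 0, 0], 0],
    [[0, 0, 0], 0]
  ]
}}

```text
clock: 17.12
position: [0.5758, 0.0093, 0.0164]
ee_rot: [-0.001, -0.065, 0.998, 0.0]
wrist_force: [-6.3, -1.0, 3.4]
grip_width: 0.0132
```

```bash
python3 st.py
```

```text
tray in analyser mm [28.8 -1.6] yaw off deg -0.07 z 16.4 F in/lat/z [-6.4 -0.2  3.4] Tz [-0.12  0.69 -0.06] w 0.0132 t 17.12
```

Call:
{"fn": "step_arm", "kwargs": {
  "targets": [
    [[-1, -0.2, -0.3], 0],
    [[-1, 0, 0], 0],
    [[0, 0, 0], 0]
  ]
}}

```text
clock: 17.37
position: [0.5778, 0.0095, 0.0165]
ee_rot: [-0.001, -0.065, 0.998, 0.0]
wrist_force: [-3.8, -0.6, 0.1]
grip_width: 0.0127
```

```bash
python3 st.py
```

```text
tray in analyser mm [30.8 -1.7] yaw off deg -0.07 z 16.5 F in/lat/z [-3.8 -0.1  0.1] Tz [-0.08  0.56  0.02] w 0.0127 t 17.37
```

Call:
{"fn": "step_arm", "kwargs": {
  "targets": [
    [[-1, 0, 0], 0],
    [[-1, 0, 0], 0],
    [[0, 0, 0], 0]
  ]
}}

```text
clock: 17.62
position: [0.5802, 0.0097, 0.0166]
ee_rot: [-0.0, -0.065, 0.998, 0.0]
wrist_force: [-3.2, -0.9, -0.7]
grip_width: 0.0128
```

```bash
python3 st.py
```

```text
tray in analyser mm [33.3 -1.8] yaw off deg -0.08 z 16.6 F in/lat/z [-3.3 -0.4 -0.7] Tz [-0.04  0.42  0.06] w 0.0128 t 17.62
```

Call:
{"fn": "step_arm", "kwargs": {
  "targets": [
    [[-1, 0, 0], 0],
    [[-1, 0, 0], 0],
    [[0, 0, 0], 0]
  ]
}}

```text
clock: 17.87
position: [0.583, 0.01, 0.0168]
ee_rot: [0.0, -0.065, 0.998, 0.0]
wrist_force: [0.1, 0.3, -3.5]
grip_width: 0.0128
```

```bash
python3 st.py
```

```text
tray in analyser mm [36.1 -1.9] yaw off deg -0.08 z 16.8 F in/lat/z [ 0.1  0.3 -3.5] Tz [-0.01  0.24  0.02] w 0.0128 t 17.87
```

Call:
{"fn": "step_arm", "kwargs": {
  "targets": [
    [[-1, 0, 0.4], 0],
    [[-1, 0, 0], 0],
    [[0, 0, 0], 0]
  ]
}}

```text
clock: 18.12
position: [0.5851, 0.0102, 0.0166]
ee_rot: [0.0, -0.065, 0.998, -0.0]
wrist_force: [-0.9, -0.5, -1.4]
grip_width: 0.013
```

```bash
python3 st.py
```

```text
tray in analyser mm [38.1 -2. ] yaw off deg -0.09 z 16.6 F in/lat/z [-1.  -0.3 -1.4] Tz [ 0.05  0.21 -0.01] w 0.013 t 18.12
```

Call:
{"fn": "step_arm", "kwargs": {
  "targets": [
    [[-1, 0, 0], 0],
    [[-1, 0, 0], 0],
    [[0, 0, 0], 0]
  ]
}}

```text
clock: 18.37
position: [0.5868, 0.0104, 0.0166]
ee_rot: [0.0, -0.065, 0.998, 0.0]
wrist_force: [-1.2, -0.5, -0.9]
grip_width: 0.0132
```

```bash
python3 st.py
```

```text
tray in analyser mm [39.9 -2. ] yaw off deg -0.09 z 16.6 F in/lat/z [-1.2 -0.4 -0.9] Tz [0.02 0.28 0.1 ] w 0.0132 t 18.37
```

Call:
{"fn": "step_arm", "kwargs": {
  "targets": [
    [[-1, 0, 0], 0],
    [[-1, 0, 0], 0],
    [[0, 0, 0], 0]
  ]
}}

```text
clock: 18.62
position: [0.5887, 0.0107, 0.0165]
ee_rot: [0.0, -0.065, 0.998, -0.0]
wrist_force: [-2.6, 0.1, -1.6]
grip_width: 0.013
```

```bash
python3 st.py
```

```text
tray in analyser mm [41.8 -2. ] yaw off deg -0.08 z 16.5 F in/lat/z [-2.6  0.4 -1.6] Tz [-0.    0.39  0.02] w 0.013 t 18.62
```

Call:
{"fn": "step_arm", "kwargs": {
  "targets": [
    [[-1, 0, 0.1], 0],
    [[-0.5, 0, 0], 0],
    [[0, 0, 0], 0]
  ]
}}

```text
clock: 18.87
position: [0.5905, 0.0109, 0.0165]
ee_rot: [0.0, -0.065, 0.998, 0.0]
wrist_force: [-1.6, -0.7, -0.6]
grip_width: 0.013
```

```bash
python3 st.py
```

```text
tray in analyser mm [43.6 -2. ] yaw off deg -0.08 z 16.5 F in/lat/z [-1.7 -0.5 -0.6] Tz [ 0.1   0.27 -0.01] w 0.013 t 18.87
```

Call:
{"fn": "step_arm", "kwargs": {
  "targets": [
    [[-1, 0, 0], 0],
    [[-0.5, 0, 0], 0],
    [[0, 0, 0], 0]
  ]
}}

```text
clock: 19.12
position: [0.5925, 0.0112, 0.0166]
ee_rot: [0.001, -0.065, 0.998, -0.0]
wrist_force: [2.6, 1.6, -2.5]
grip_width: 0.0129
```

```bash
python3 st.py
```

```text
tray in analyser mm [45.6 -2. ] yaw off deg -0.09 z 16.6 F in/lat/z [ 2.8  1.2 -2.5] Tz [ 0.06 -0.01  0.09] w 0.0129 t 19.12
```

The force has reversed to +2.8 N: the catch is drawing the tray in. I'll follow it.

Call:
{"fn": "step_arm", "kwargs": {
  "targets": [
    [[-0.7, 0, 0.3], 0],
    [[-0.6, 0, 0], 0],
    [[0, 0, 0], 0]
  ]
}}

```text
clock: 19.37
position: [0.5932, 0.0113, 0.0164]
ee_rot: [0.0, -0.065, 0.998, -0.0]
wrist_force: [-1.1, 0.1, 1.7]
grip_width: 0.0128
```

```bash
python3 st.py
```

```text
tray in analyser mm [46.3 -2. ] yaw off deg -0.08 z 16.4 F in/lat/z [-1.1  0.3  1.7] Tz [0.07 0.24 0.07] w 0.0128 t 19.37
```

Call:
{"fn": "step_arm", "kwargs": {
  "targets": [
    [[-0.7, 0, 0], 0],
    [[0, 0, 0], 0],
    [[0, 0, 0], 0]
  ]
}}

```text
clock: 19.62
position: [0.5934, 0.0113, 0.0165]
ee_rot: [-0.0, -0.065, 0.998, -0.0]
wrist_force: [-4.5, -0.4, 5.3]
grip_width: 0.0128
```

```bash
python3 st.py
```

```text
tray in analyser mm [46.6 -2. ] yaw off deg -0.08 z 16.5 F in/lat/z [-4.5  0.2  5.3] Tz [0.01 0.61 0.07] w 0.0128 t 19.62
```

It is at the stop: stiff, with only 4.5 N applied. I ease off, release, and rise clear.

Call:
{"fn": "step_arm", "kwargs": {
  "targets": [
    [[0.6, 0, -0.3], 0],
    [[0, 0, 0], 0],
    [[0, 0, 0], 0]
  ]
}}

```text
clock: 19.87
position: [0.5933, 0.0112, 0.0165]
ee_rot: [0.0, -0.065, 0.998, -0.0]
wrist_force: [0.1, -0.2, 0.3]
grip_width: 0.0129
```

Call:
{"fn": "step_arm", "kwargs": {
  "targets": [
    [[0, 0, 0], 0],
    [[0, 0, 0], 0],
    [[0, 0, 0], 0],
    [[0, 0, 0], 0],
    [[0, 0, 0], 0]
  ],
  "hand": 1
}}

```text
clock: 20.28
position: [0.5929, 0.0112, 0.0164]
ee_rot: [-0.0, -0.065, 0.998, -0.0]
wrist_force: [0.2, -0.9, -0.7]
grip_width: 0.0725
```

Call:
{"fn": "step_arm", "kwargs": {
  "targets": [
    [[0, 0, -5], 0],
    [[0, 0, -15], 0],
    [[0, 0, -25], 0],
    [[10, 0, -25], 0],
    [[25, 0, -25], 0]
  ]
}}

```text
clock: 20.7
position: [0.56, 0.0066, 0.1133]
ee_rot: [0.001, -0.065, 0.998, -0.0]
wrist_force: [0.2, -0.0, 1.4]
grip_width: 0.085
```

Call:
{"fn": "step_arm", "kwargs": {
  "targets": [
    [[35, 20, -20], 0],
    [[35, 40, -20], 0],
    [[0, 40, -20], 0],
    [[0, 40, -20], 0],
    [[0, 20, 0], 0]
  ]
}}

```text
clock: 21.12
position: [0.4835, 0.1435, 0.1869]
ee_rot: [0.004, -0.065, 0.998, 0.001]
wrist_force: [0.5, -0.2, 0.8]
grip_width: 0.0852
```

```bash
python3 st.py; python3 - <<'E'
from h import *
I={c:manip.read_camera(c) for c in("scene","top")}
A=np.array([.6338,.0185]);ux=np.array([np.cos(.131),np.sin(.131)]);uy=np.array([-ux[1],ux[0]])
t=A+.0466*ux-.002*uy
for c in I:
    print(c,[(np.round(d["location"],4).tolist(),round(d["conf"],2)) for d in manip.mark_of("grip",c)][:3],"expected",(t-.0875*ux).round(4))
im=I["scene"];b=cv2.resize(im[100:220,215:335],(600,600),interpolation=cv2.INTER_CUBIC)
draw(b,"scene",TR,(*t,.13),np.array([215,100]),5);cv2.imwrite("pics/g8.png",b)
E
```

```text
tray in analyser mm [-45.2 143.5] yaw off deg -0.04 z 186.9 F in/lat/z [ 0.5 -0.3  0.8] Tz [ 0.03 -0.05 -0.07] w 0.0852 t 21.12
scene [([0.7748, -0.175, 0.0357], 0.95), ([0.3086, -0.3523, 0.0338], 0.94), ([0.5926, 0.0104, 0.0349], 0.77)] expected [0.5935 0.0112]
top [([0.7723, -0.1786, 0.0334], 0.79), ([0.3103, -0.353, 0.0347], 0.71), ([0.5989, 0.0112, 0.0359], 0.53)] expected [0.5935 0.0112]
```

View pics/g8.png

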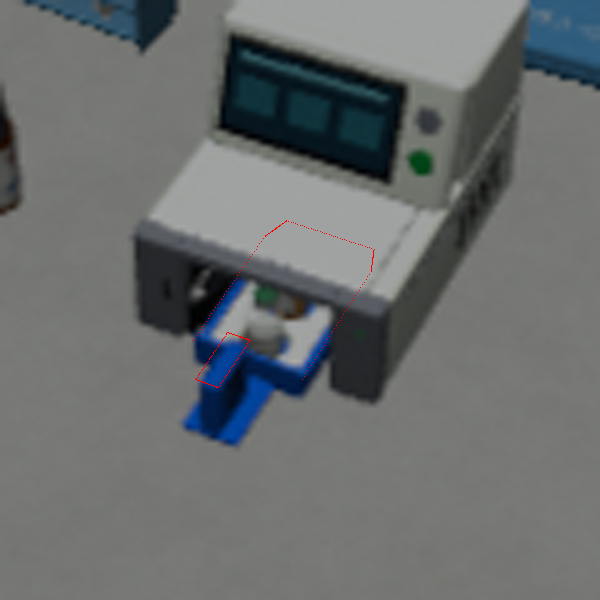

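The tray sits docked where the touch data put it, at the red outline, with the fin at about (215,370). The green-capped vial is upright at (265,310) with the amber one behind it. The gripper is clear, so I'm handing in.

```bash
python3 -c "
from rig import manip
print(manip.sign_off())"
```

```text
the job is handed in; nothing more can be done
None
```

The green-capped vial stands upright in the pocket nearest the grip, and the blue tray is docked in the analyser. I handed the job in at about 21 s of the 72 s, with the gripper open and clear.

**Insertion**
- Going in, the tray touched lightly on the left with about 2 N, so I eased it 1 mm to the right.
- The rollers then resisted, peaking at about 6 N.
- At about 45.6 mm the force reversed to +2.8 N, which I took as the catch clicking and drawing the tray in.
- The stop came at about 46.6 mm behind the front face, about 7 mm short of the drawing and within its tolerance. I pressed there with 4.5 N, then eased to zero and let go.

**Last checks**
- After release, the scene camera showed the tray where I had let it go, and its network put the grip within about 1 mm of that.
- The top camera's network put the grip about 5 mm further in, roughly its usual error. I did not look into that difference.
- The green-capped vial is upright in the picture and the amber vial shows behind it. The red-capped vial is hidden inside the bay; it was last seen seated just before I pushed the tray in.
- I did not read the docking pin's travel or tug on the tray. That it is docked rests on the force pattern and the last picture.

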